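Clamp a circuit board in the repair fixture

ROBOT

A 6-joint arm with a two-finger parallel gripper is mounted at the origin on the work surface. World frame = base frame: x ahead of the robot, y to its left, z up, the work surface at z = 0. Lengths are in m, angles in rad, forces in N, time in s.
With the tool pointing down it reaches from about 0.375 to 0.975 m from the base axis. Payload 3.8 kg.
Tool frame: the origin (TCP) lies on the mounting face of the last link; the fingertips stand 173 mm ahead of it and the grasp point (between the pads) lies 155 mm ahead of it; z points along the fingers, y is the direction in which the jaws open and shut (so a half turn about z gives the same grasp; the last joint's range is limited). The gripper opens to 85 mm and grips with 20 to 120 N. Pads are 22 mm wide; open, the fingers measure 114 mm over their backs; the gripper's body (76 mm by 85 mm) begins 54 mm behind the grasp point. The pads swing forward as they close: fully open they stand 13 mm farther back than shut.
Start: joints at [1.249, 0.264, 1.604, -0, 1.274, -0.037], TCP at [0.19, 0.648, 0.405] pointing down, gripper open.
Joint ranges: [-2.63, 2.63], [-0.94, 2.18], [0.31, 2.57], [-1.31, 4.45], [0, 2.66], [-2.55, 2.55]. Speed limits (rad/s): [2.57, 2.57, 3.14, 3.14, 3.14, 3.14].

INTERFACE

Orientations are given as a unit quaternion [x, y, z, w].
In Python, from plant import status, vision, order, spotter gives the robot as it stands. The module is installed in compiled form; this text tells all that it offers.
- The arm moves only by the tool send_rows, never from a script. Its arguments are lists of equal length, an entry for each row: "slide": the shift along the tool's x, y, z in cm, a list of three; "turn": the turn about the tool's z in rad; "fingers": the opening, from -1 (shut) to 1 (fully open). A call has 1 to 8 rows; each row shifts and turns the commanded pose from where the row before left it, along the tool's axes as they then stand; what a row does not reach is not made up. A row lasts 1/10 s, in which the tool goes at most 50 mm and 8.59 degrees, less where a joint would pass 70% of its speed; a pose out of reach is approached as far as the arm can. A call is refused whole if a number of a shift passes 5 or a number of a turn 0.15, either way. A call with a gripper value outside its range is refused whole. The fingers move at their own pace and stop on an object; "grip_force" is the grip in N (left out, the last holds). Time passes only in rows, so rows that do not move let the fingers close. It gives the time, the measured TCP pose, the force and the opening at its end, in the units of the state.
- status.read_state(): the state, without advancing time (a new reading comes with each control period).
- vision.camera(name): name is "side" or "top"; returns a dict with "frame" (420x560x3 uint8, red, green, blue), "range_z" (420x560 float32, m along the optical axis (not along the pixel's ray), 0 where there is no reading), "camera_matrix" (3x3 intrinsics, pixels), "R" (3x3) and "t" (3): a world point X has camera coordinates R X + t. Camera axes: x right, y down, z forward; pixel columns grow to the right and rows downward; lengths in m; the calibration is good to about 2 mm. A picture is of the moment at which its call begins.
- order.hand_in(): hands the job in, once; it reports no verdict.
Trained networks look in the newest picture that a camera, given by its name, has taken for a name from the list of things; names that differ only in an ending like _2 or _b are one class to them, and where a whole thing is asked for, a point or a joint stands for the part that bears it (a point fixed in the world has none). Each returns a list of dicts, best first, with "conf" (0 to 1); they miss things now and then, are a little off and sometimes report something else, mostly with a low value. They report only what shows in the picture. A call takes as long as a camera call. They do not tell look-alikes from the thing itself.
- spotter.recognise(target, camera): "bbox" ([left, top, right, bottom] in pixels, round what is visible of it).
- spotter.pinpoint(target, camera): "xy" ([column, row] in pixels: a listed point, or the origin of a listed thing).
The state is a dict: "time_s": time; "q": joint angles; "joint_velocities": joint speeds; "joint_efforts": joint torques, N m; "tool_pos": TCP position; "tool_rot": TCP orientation; "ft_force": force on the tool from outside, world axes, zero at the start; "ft_torque": the same for the moment, N m; "opening": finger opening in m.
Only numpy, scipy, OpenCV 4.12 (cv2) and the standard library are available. Lean on these libraries where they do the work, as an engineer would, in place of code of your own. Each camera call takes 0.05 s, during which the arm holds its last target.

TASK

Push the circuit-board carrier along its guides until it is fully home against the end stop of the repair fixture, and only then push the toggle clamp's lever down past its dead point until it snaps into lock, so that the clamp's pad presses on the carrier. Only push with the fingertips: do not lift or carry the carrier, and leave the other things on the bench where they stand. Finish clear of everything.

Things in the scene. Friction and masses are not known exactly. Their poses are not given: they have to be found in the camera images.
- fixture: Repair fixture fixed to the bench: aluminium base plate 12 mm thick, x -115 to 65, y -65 to 130 mm. Origin on the bench under the middle of the carrier's home. Own x: direction in which the carrier slides home; own y: from carrier to toggle clamp; z up. Two guides along x, 12 mm high above the plate, x -58 to 47, inner faces at y = +-41.5 mm. End stop: dark bar 14 mm high above the plate, face at x = 45 mm.
- home (a point): Where the carrier's origin (middle of its underside) is when fully home; on top of the base plate, 12 mm above the bench. Axes as the fixture's.
- carrier: Circuit board on its black carrier tray, loose, 90 (x) by 80 (y) by 10 mm, about 0.16 kg; parts on the board rise to 19 mm above its underside. Origin: middle of its underside. Lies flat on the base plate between the guides (1.5 mm clearance each side), axes along the fixture's; starts 26 to 42 mm short of home (towards the fixture's -x).
- carrier_edge (a point): Middle of the carrier's edge that is farthest from the end stop (plain upright face 10 mm high, centred 17 mm above the bench): the place to push, along the fixture's +x.
- lever_pivot (a point): Axis of the clamp lever's hinge, 52 mm above the bench, along the fixture's x; point axes as the fixture's. It lies in the toggle clamp at fixture x = 30, y = 100 mm, between steel cheeks that reach from y = 69 to 115 mm and 60 mm above the bench.
- lever_grip (a point): Point on the centre line of the lever's round rubber grip, 100 mm from the hinge axis. The grip is 18 mm in diameter and reaches from 45 to 125 mm from the axis. The lever moves in the fixture's y-z plane.
- lever (a joint): Clamp lever angle (rad). 0: open, lever 1.2 rad above level, leaning to the fixture's +y. Grows as it is pushed to +y and down. 1.2: locked, level, pointing to +y. A spring resists with up to 7 or 8 N at 100 mm from the axis, falling to nothing at the dead point, 0.8. Let go before that it springs open; past it, it snaps on to 1.2 by itself and stays.
- pad: Spring-loaded rubber pad, 16 mm across, at the end of the clamp's pressing arm (50 mm from the arm's hinge); origin: middle of its pressing face. Lever open: arm and pad stand raised between lever and carrier, all below 125 mm above the bench. Lever locked: the pad lies on the carrier's top near the end stop (home frame x 30, y 28 mm) and presses with about 6 N.
- meter: Bystander: grey hand-held test meter lying flat, 145 x 75 x 40 mm; origin in the middle of its underside.
- spool: Bystander: upright spool of solder, 54 mm in diameter, 38 mm high; origin in the middle of its underside.
- jar: Bystander: small glass jar with a lid, 44 mm in diameter, 50 mm high; origin in the middle of its underside.
- driver: Bystander: screwdriver lying on the bench; origin in the middle of its underside.
Mind the look-alikes: they are no part of the job. Of the things shaped like the carrier, the black one is meant.

How it is judged:
On the way, in this order (a step that is already met when the one before it is completed fails the run):
1. the carrier is fully home against the end stop while the clamp is still open (x of carrier in the frame of home between -0.003 and 0.003 m and y of carrier in the frame of home between -0.004 and 0.004 m and z of carrier in the frame of home below 0.003 m and angle between carrier's own z axis and vertical below 0.05 rad and value of joint lever below 0.3 rad), for 0.2 s.
2. the lever has been pushed past its dead point and has snapped into lock (value of joint lever above 1.12 rad), for 0.2 s.
At the end, for the whole second after the job is handed in: The lever is locked (joint above 1.12 rad) and still, the pad presses on the carrier with more than 1.5 N, and the carrier lies flat and at rest, within 3 mm of home along the guides and 4 mm across them (x of carrier in the frame of home between -0.003 and 0.003 m and y of carrier in the frame of home between -0.004 and 0.004 m and z of carrier in the frame of home below 0.003 m and angle between carrier's own z axis and vertical below 0.05 rad and value of joint lever above 1.12 rad and contact force between pad and carrier above 1.5 N and linear speed of carrier below 0.02 m/s and velocity of joint lever below 0.1 rad/s); the robot touches nothing.
It fails at once if the carrier is lifted off the fixture (more than 8 mm) or tipped (z of carrier in the frame of home above 0.008 m or angle between carrier's own z axis and vertical above 0.2 rad).
It fails at once if the lever is pushed over (past 0.6 rad) while the carrier is not home (value of joint lever above 0.6 rad and x of carrier in the frame of home below -0.006 m).
It fails at once if a bystander (meter, spool, jar, screwdriver) is moved more than 30 mm or knocked over (distance of any of meter, spool, jar, driver from where it was at the start of the episode above 0.03 m or angle between any of meter, spool, jar's own z axis and vertical above 0.5 rad).
It also fails if it takes over 40 s, if anything falls off the work surface, if the arm or the gripper's body presses on something with over 40 N, if the wrist force passes 120 N, or if a joint passes its speed limit or range.

## Working session

There is one attempt and no reset: what is moved stays moved. The work goes in short steps, Python scripts to look and compute and a tool call to move; the robot and the scene stay as the last step left them, time stands still between calls to the robot, and variables do not carry over. Pictures are saved under pics/ and viewed, and the job is handed in when it is done.

Besides the shell and the picture viewer there is one more tool, called after "Call:" as name(argument=value, ...) on one line, values as JSON. send_rows: Moves the arm, as the interface text tells. Its arguments: {"type":"object","properties":{"slide":{"type":"array","items":{"type":"array","items":{"type":"number"}}},"turn":{"type":"array","items":{"type":"number"}},"fingers":{"type":"array","items":{"type":"number"}},"grip_force":{"type":"number"}},"required":["slide","turn","fingers"]}

```bash
mkdir -p pics; cat > h.py <<'E'
import numpy as np,cv2
from plant import status,vision,order,spotter
def cam(n,save=None):
    d=vision.camera(n)
    if save: cv2.imwrite('pics/'+save,d['frame'][:,:,::-1])
    return d
def dep(d,u,v,z=None):
    K=np.array(d['camera_matrix']);R=np.array(d['R']);t=np.array(d['t']).ravel()
    if z is None: z=d['range_z'][int(round(v)),int(round(u))]
    c=np.linalg.inv(K)@[u,v,1]*z
    return R.T@(c-t)
def plane(d,u,v,h):
    K=np.array(d['camera_matrix']);R=np.array(d['R']);t=np.array(d['t']).ravel()
    r=R.T@(np.linalg.inv(K)@[u,v,1]);o=-R.T@t
    return o+r*(h-o[2])/r[2]
E
python3 - <<'E'
from h import *
print(status.read_state())
np.set_printoptions(precision=4,suppress=True)
for n in('side','top'):
    d=cam(n,n+'0.png')
    print(n,'cam at',-np.array(d['R']).T@np.array(d['t']).ravel())
    for k in('fixture','home','carrier','carrier_edge','lever_pivot','lever_grip','pad','meter','spool','jar','driver'):
        for r in spotter.pinpoint(k,n)[:3]:
            print(k,np.round(r['xy'],1),round(r['conf'],2),dep(d,*r['xy']))
E
```

```text
{'time_s': 0.0, 'q': array([ 1.24907971e+00,  2.64779125e-01,  1.60542083e+00,  1.39608557e-05,
        1.27370721e+00, -3.68611812e-02]), 'joint_velocities': array([2.75112274e-04, 4.54458666e-04, 1.13067762e-03, 1.06097511e-04,
       4.71589399e-04, 7.69870328e-05]), 'joint_efforts': array([ 6.30586019e-04, -5.15109551e+01, -3.67311537e+01, -3.49696520e-04,
        1.27913133e-02,  1.32278282e-05]), 'tool_pos': array([0.18954907, 0.64746764, 0.40331879]), 'tool_rot': array([ 1.41948601e-01,  9.89873353e-01, -1.13751413e-03, -2.12938303e-04]), 'ft_force': array([-0.42561234,  0.01158826, -0.32765808]), 'ft_torque': array([ 0.00423263, -0.00178271, -0.00073801]), 'opening': 0.08518422854043492}
side cam at [-0.2425 -1.0377  0.9225]
fixture [311.6 257. ] 0.8 [ 0.504  -0.1557  0.0256]
home [313.3 255.2] 0.64 [ 0.515  -0.1506  0.024 ]
carrier [317.5 214.6] 0.88 [0.6803 0.0241 0.0158]
carrier [306.  255.2] 0.86 [ 0.4985 -0.1359  0.0231]
carrier [276.7 216.7] 0.82 [0.5602 0.0989 0.0179]
carrier_edge [308.4 216. ] 0.92 [ 0.565  -0.0655  0.1021]
carrier_edge [295.1 263.6] 0.91 [ 0.4554 -0.
[... 819 characters left out ...]
1207 0.0138]
carrier_edge [375.5 339.1] 0.85 [ 0.1811 -0.2815 -0.0031]
carrier_edge [324.2 236. ] 0.79 [ 0.4621 -0.1383  0.0235]
carrier_edge [228.1 206.7] 0.77 [0.5437 0.1402 0.0175]
lever_pivot [289.8 201.3] 0.65 [ 0.5552 -0.0387  0.0531]
lever_grip [325.3 211. ] 0.67 [ 0.5347 -0.1418  0.0224]
lever_grip [272.7 193.3] 0.57 [0.5507 0.0069 0.171 ]
pad [315.3 197.7] 0.36 [ 0.5583 -0.1077  0.0918]
meter [326.9 222. ] 0.63 [ 0.5025 -0.1461  0.0234]
meter [129.2 230.9] 0.56 [0.4652 0.4167 0.0372]
spool [401.2 188.2] 0.78 [ 0.6016 -0.3573  0.0389]
jar [411.5 224.7] 0.8 [ 0.4943 -0.3776  0.0526]
driver [315.3 128.6] 0.58 [ 0.7904 -0.1138  0.011 ]
driver [412.3 222.6] 0.56 [ 0.5006 -0.3809  0.05  ]
```

View pics/top0.png

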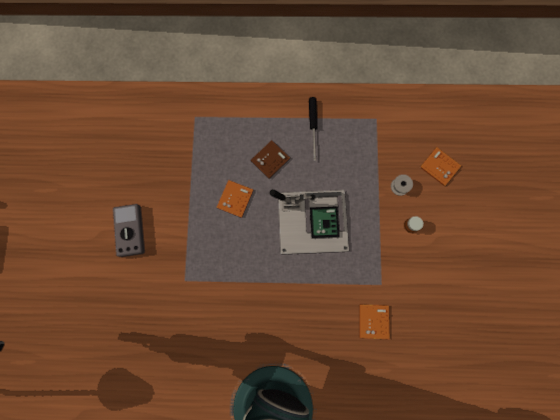

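View pics/side0.png

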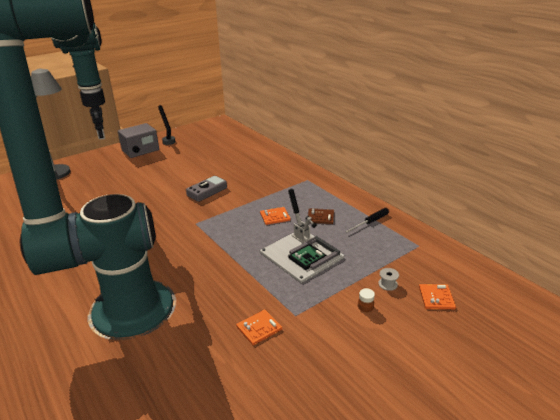

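```bash
python3 - <<'E'
import cv2
a=cv2.imread('pics/top0.png')[150:270,220:370];cv2.imwrite('pics/top0z.png',cv2.resize(a,None,fx=5,fy=5,interpolation=cv2.INTER_CUBIC))
a=cv2.imread('pics/side0.png')[170:300,240:390];cv2.imwrite('pics/side0z.png',cv2.resize(a,None,fx=4.6,fy=4.6,interpolation=cv2.INTER_CUBIC))
E
```

```text
(no output)
```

View pics/top0z.png

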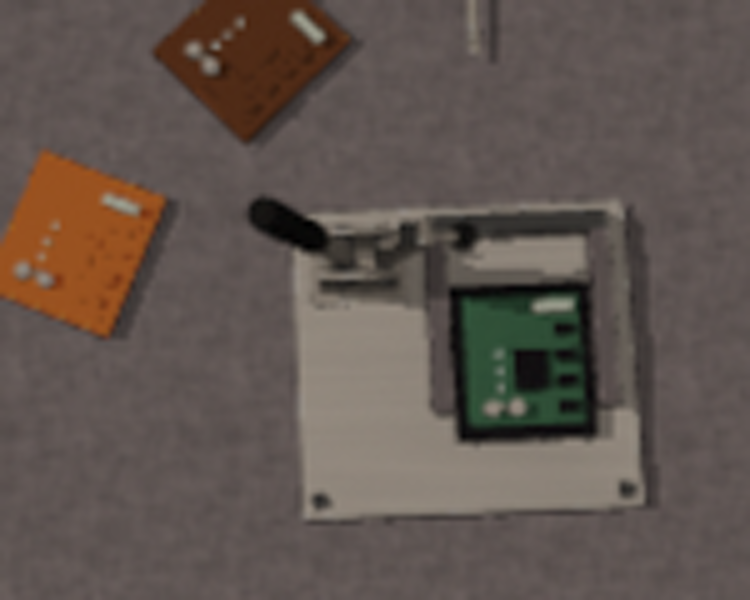

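View pics/side0z.png

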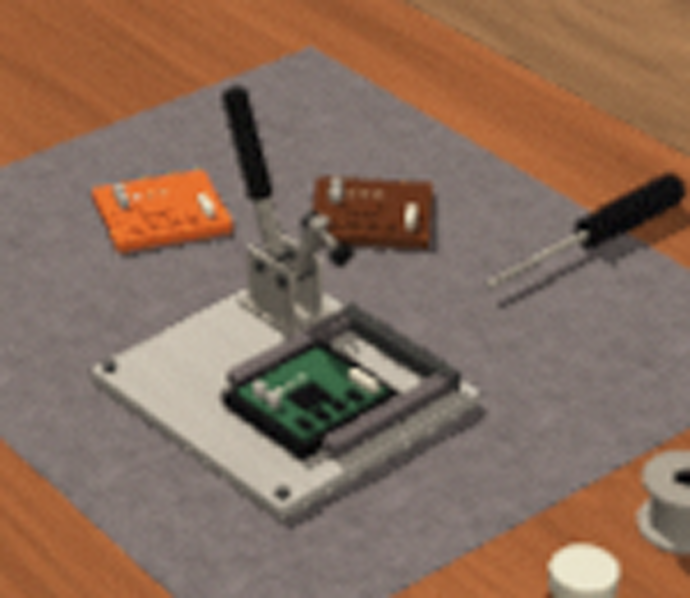

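```bash
cat > fit.py <<'E'
from h import *
from scipy.optimize import least_squares
np.set_printoptions(precision=4,suppress=True)
def proj(d,P):
    K=np.array(d['camera_matrix']);R=np.array(d['R']);t=np.array(d['t']).ravel()
    c=(R@np.atleast_2d(P).T).T+t; p=c@K.T
    return p[:,:2]/p[:,2:]
def F(p,X): # fixture->world
    c,s=np.cos(p[2]),np.sin(p[2]);X=np.atleast_2d(X)
    return np.c_[p[0]+c*X[:,0]-s*X[:,1],p[1]+s*X[:,0]+c*X[:,1],X[:,2]]
E
python3 - <<'E'
from fit import *
T=cam('top');S=cam('side')
C=np.array([[-115,130,12],[-115,-65,12],[65,-65,12],[65,130,12]])/1000
top=np.array([[305,520],[643,505],[625,203],[296,217]])/5+[220,150]-.4
side=np.array([[97,370],[290,515],[478,405]])/4.6+[240,170]-.4
sideC=np.array([[-115,130,12],[-115,-65,12],[65,-65,12]])/1000
for u in top: print(plane(T,*u,.012))
f=lambda p:np.r_[(proj(T,F(p,C))-top).ravel(),(proj(S,F(p,sideC))-side).ravel()]
r=least_squares(f,[.53,-.14,0]);print(r.x,f(r.x))
g=lambda p:(proj(T,F(p,C))-top).ravel()
r2=least_squares(g,[.53,-.14,0]);print(r2.x,g(r2.x))
p=r.x
pts={'home':[0,0,12],'pivot':[30,100,52],'grip':[30,100+100*np.cos(1.2),52+100*np.sin(1.2)],'stopcorner':[45,41.5,26]}
for k,v in pts.items():
    X=F(p,np.array(v)/1000);print(k,X,proj(T,X),proj(S,X))
# depth planes
print('carrier edge T',plane(T,325,237.3,.022))
for nm,d in(('top',T),('side',S)):
    im=d['frame'][:,:,::-1].copy()
    im=cv2.resize(im,None,fx=5,fy=5,interpolation=cv2.INTER_CUBIC)
    L=[C, np.array([[-58,41.5,24],[47,41.5,24]])/1000,np.array([[-58,-41.5,24],[47,-41.5,24]])/1000,np.array([[45,-41.5,26],[45,41.5,26]])/1000,np.array([pts['pivot'],pts['grip']])/1000]
    for l in L:
        q=((proj(d,F(p,l))+.5)*5).astype(int);cv2.polylines(im,[q],len(l)>2,(0,0,255),1)
    x,y=(220,150) if nm=='top' else (240,175)
    cv2.imwrite(f'pics/ov_{nm}.png',im[y*5:y*5+600,x*5:x*5+750])
E
```

```text
[ 0.4108 -0.015   0.012 ]
[ 0.4229 -0.2075  0.012 ]
[ 0.5996 -0.1997  0.012 ]
[ 0.5882 -0.0067  0.012 ]
[ 0.532  -0.1392  0.053 ] [ 0.1817  0.1859  0.9698  0.8086  0.3548 -0.2389 -0.2336 -0.6099 -0.9628
  0.2017 -1.338  -0.38    1.6973 -2.0656]
[ 0.5322 -0.1383  0.0537] [-0.1199  0.1534  0.6618  0.7235  0.0089 -0.3165 -0.5734 -0.6378]
home [[ 0.532  -0.1392  0.012 ]] [[324.0529 212.5374]] [[315.128  254.4299]]
pivot [[ 0.5567 -0.0378  0.052 ]] [[289.471 200.866]] [[300.763  226.3384]]
grip [[ 0.5548 -0.0016  0.1452]] [[276.1952 194.0412]] [[293.0847 197.0197]]
stopcorner [[ 0.5748 -0.0954  0.026 ]] [[309.3052 196.9101]] [[316.5984 239.1338]]
carrier edge T [ 0.4586 -0.1407  0.022 ]
```

View pics/ov_top.png

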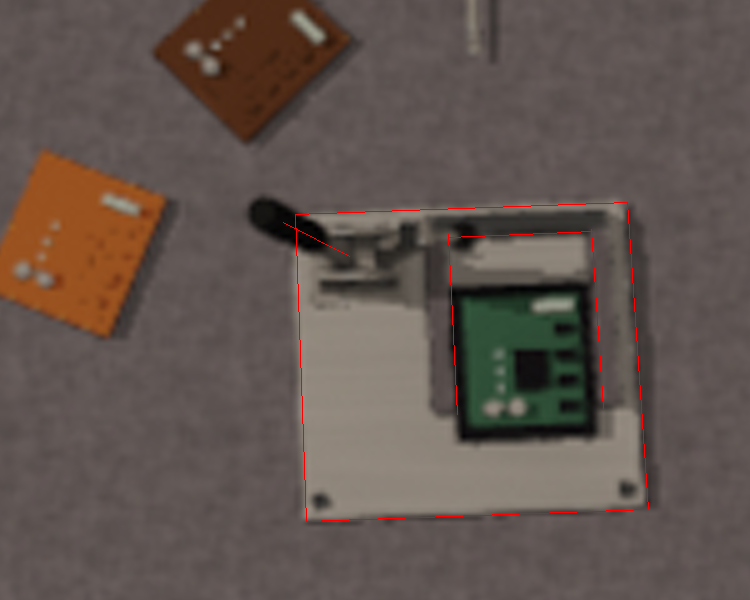

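View pics/ov_side.png

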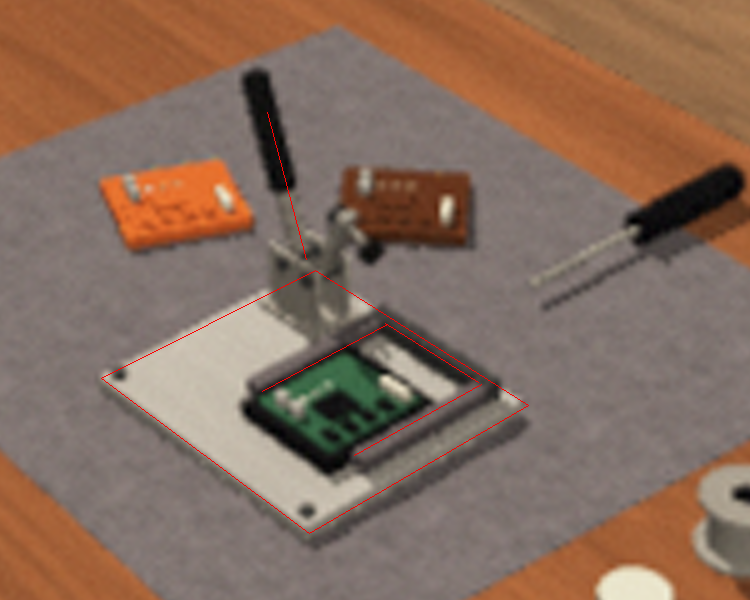

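Call:
send_rows(slide=[[0, 0, 0], [0, 0, 0], [0, 0, 0]], turn=[-0.113, -0.113, -0.112], fingers=[-1, -1, -1], grip_force=60)

```text
time_s: 1.6
tool_pos: [0.1897, 0.6478, 0.4047]
tool_rot: [-0.029, 1.0, -0.0, -0.0]
ft_force: [-0.3, -0.0, 0.2]
opening: 0.0441
```

```bash
cat >> fit.py <<'E'
P=np.array([.532,-.1390,.053])
def inv(X,p=P):
    c,s=np.cos(p[2]),np.sin(p[2]);d=np.array(X)[:2]-p[:2]
    return np.array([c*d[0]+s*d[1],-s*d[0]+c*d[1],X[2]])
def where():
    from scipy.spatial.transform import Rotation as R
    s=status.read_state();m=R.from_quat(s['tool_rot']).as_matrix()
    print('t',s['time_s'],'TCP fix mm',inv(s['tool_pos'])*1000,'tip z',s['tool_pos'][2]*1000-173,'yhead-fix deg',np.degrees(np.arctan2(m[1,1],m[0,1])-P[2])-90,'tilt',m[:,2],'F',s['ft_force'],'op',s['opening'],'q',s['q'])
E
python3 -c "
from fit import *
where()"
```

```text
t 1.6 TCP fix mm [-300.1731  803.8451  404.6731] tip z 231.67310266047264 yhead-fix deg 0.27707840715957843 tilt [-0. -0. -1.] F [-0.3452 -0.0448  0.207 ] op 0.04414722697064701 q [ 1.2491  0.2639  1.604  -0.      1.2737 -0.3795]
```

Call:
send_rows(slide=[[-2.5, -4, 0], [-2.5, -4, 0], [-2.5, -4, 0], [-2.5, -4, 0], [-2.5, -4, 0], [-2.5, -4, 0], [-2.5, -4, 0], [-2.5, -4, 0]], turn=[0, 0, 0, 0, 0, 0, 0, 0], fingers=[-1, -1, -1, -1, -1, -1, -1, -1])

```text
time_s: 2.4
tool_pos: [0.4071, 0.3372, 0.405]
tool_rot: [-0.027, 1.0, 0.0, 0.0]
ft_force: [1.2, 0.3, -0.0]
opening: 0.0002
```

Call:
send_rows(slide=[[0, -4, 0], [0, -4, 0], [0, -4, 0], [0, -4, 0], [0, -4, 0], [0, -4, 0], [0, -4, 0], [0, -4, 0]], turn=[0, 0, 0, 0, 0, 0, 0, 0], fingers=[-1, -1, -1, -1, -1, -1, -1, -1])

```text
time_s: 3.2
tool_pos: [0.4231, 0.0178, 0.4051]
tool_rot: [-0.027, 1.0, -0.0, 0.001]
ft_force: [0.5, -0.1, -0.1]
opening: -0.0
```

```bash
python3 -c "
from fit import *
where()"
```

```text
t 3.2 TCP fix mm [-100.4645  162.3419  405.0835] tip z 232.08352276515615 yhead-fix deg 0.02140797305546016 tilt [ 0.0012 -0.     -1.    ] F [ 0.4712 -0.0713 -0.1425] op -2.617324973780251e-05 q [-0.0168 -0.2312  2.1059 -0.      1.2656 -1.641 ]
```

Call:
send_rows(slide=[[0.2, -4, 0], [0.2, -4, 0], [0, -4, 0], [0, -4, 0], [0, -0.2, 4], [0, 0, 4], [0, 0, 4], [0, 0, 4]], turn=[0, 0, 0, 0, 0, 0, 0, 0], fingers=[-1, -1, -1, -1, -1, -1, -1, -1])

```text
time_s: 4.0
tool_pos: [0.428, -0.1429, 0.2438]
tool_rot: [-0.026, 1.0, -0.0, 0.001]
ft_force: [0.0, -0.7, -0.7]
opening: 0.0002
```

Call:
send_rows(slide=[[0, 0, 1], [0, 0, 0]], turn=[0, 0], fingers=[-1, -1])

```text
time_s: 4.2
tool_pos: [0.4272, -0.1423, 0.2333]
tool_rot: [-0.027, 1.0, 0.001, -0.002]
ft_force: [-0.1, -0.3, 0.6]
opening: 0.0001
```

```bash
python3 -c "
from fit import *
where()
for n,(x,y) in (('top',(220,150)),('side',(240,175))):
    d=cam(n); a=d['frame'][y:y+120,x:x+150,::-1]
    cv2.imwrite('pics/b_%s.png'%n,cv2.resize(a,None,fx=5,fy=5,interpolation=cv2.INTER_CUBIC))
"
```

```text
t 4.2 TCP fix mm [-104.8669    2.2726  233.3199] tip z 60.31993848513963 yhead-fix deg 0.011736187675793985 tilt [-0.0039  0.0016 -1.    ] F [-0.1403 -0.3112  0.6438] op 5.062297086839722e-05 q [-0.3769  0.0197  2.2288  0.      0.8974 -2.0009]
```

View pics/b_side.png

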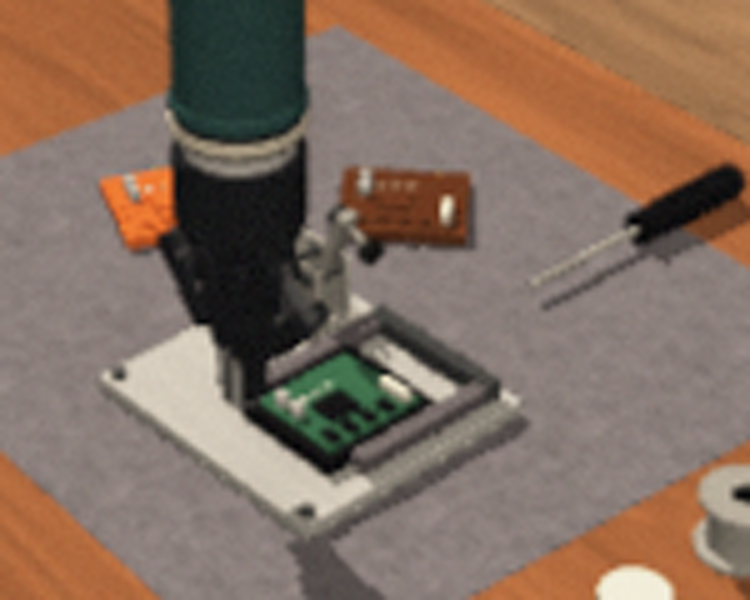

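View pics/b_top.png

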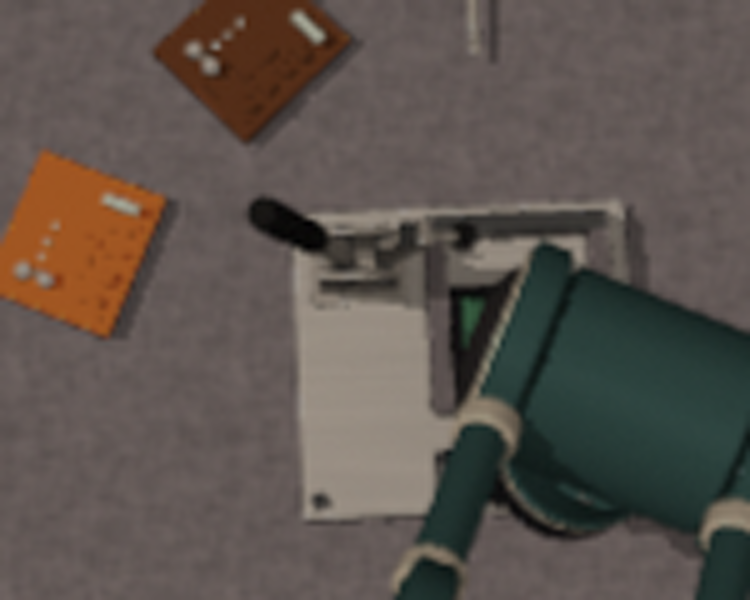

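Call:
send_rows(slide=[[0, -0.2, 2], [0, 0, 1.5], [0, 0, 0.8], [0, 0, 0]], turn=[0, 0, 0, 0], fingers=[-1, -1, -1, -1])

```text
time_s: 4.7
tool_pos: [0.4287, -0.1448, 0.1925]
tool_rot: [-0.027, 1.0, -0.0, 0.001]
ft_force: [0.2, -0.2, -0.8]
opening: -0.0001
```

```bash
python3 -c "
from fit import *
where()
for n,(x,y) in (('side',(240,175)),):
    d=cam(n); a=d['frame'][y:y+120,x:x+150,::-1]
    cv2.imwrite('pics/c_%s.png'%n,cv2.resize(a,None,fx=5,fy=5,interpolation=cv2.INTER_CUBIC))
"
```

```text
t 4.7 TCP fix mm [-103.5024   -0.2853  192.4842] tip z 19.484223572661676 yhead-fix deg 0.018544687305819707 tilt [ 0.0011 -0.0004 -1.    ] F [ 0.1794 -0.2166 -0.8283] op -5.0489034791346776e-05 q [-0.3808  0.0897  2.2506  0.      0.8002 -2.0049]
```

View pics/c_side.png

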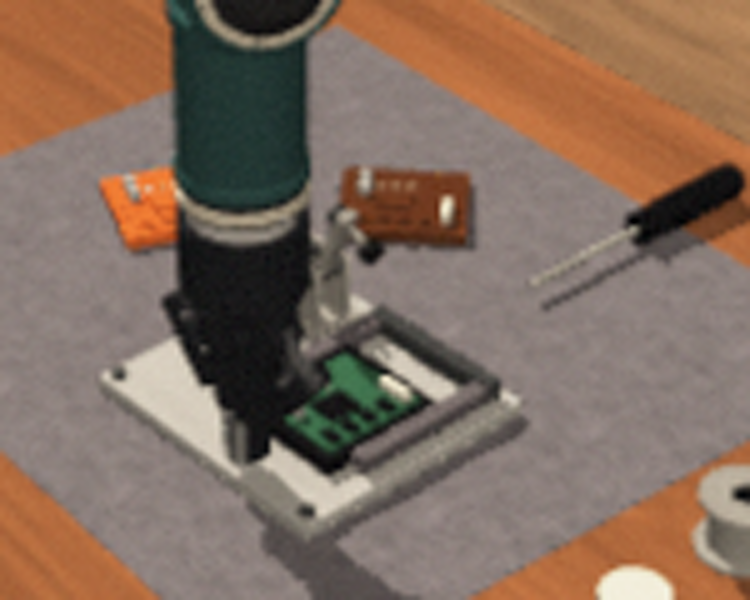

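Call:
send_rows(slide=[[0, 0, 0.25], [-0.5, 0, 0], [-0.5, 0, 0], [-0.5, 0, 0], [-0.5, 0, 0], [-0.5, 0, 0], [0, 0, 0]], turn=[0, 0, 0, 0, 0, 0, 0], fingers=[-1, -1, -1, -1, -1, -1, -1])

```text
time_s: 5.45
tool_pos: [0.4539, -0.1433, 0.1892]
tool_rot: [-0.027, 1.0, -0.0, 0.0]
ft_force: [0.3, -0.6, 0.5]
opening: -0.0002
```

```bash
python3 -c "
from fit import *
where()"
```

```text
t 5.45 TCP fix mm [-78.2656  -0.1767 189.2285] tip z 16.228456233064918 yhead-fix deg 0.026535298971026577 tilt [ 0.0005 -0.0001 -1.    ] F [ 0.3298 -0.5604  0.4723] op -0.00021910606238029643 q [-0.3583  0.1372  2.2044  0.0001  0.7996 -1.9826]
```

Call:
send_rows(slide=[[-0.4, 0, 0], [-0.4, 0, 0], [-0.4, 0, 0], [-0.3, 0, 0], [0, 0, 0]], turn=[0, 0, 0, 0, 0], fingers=[-1, -1, -1, -1, -1])

```text
time_s: 5.95
tool_pos: [0.4687, -0.1426, 0.1893]
tool_rot: [-0.027, 1.0, -0.0, 0.0]
ft_force: [-0.5, 0.5, -1.1]
opening: 0.0003
```

Call:
send_rows(slide=[[-0.2, 0, 0], [-0.2, 0, 0], [0, 0, 0]], turn=[0, 0, 0], fingers=[-1, -1, -1])

```text
time_s: 6.25
tool_pos: [0.4723, -0.1423, 0.1893]
tool_rot: [-0.027, 1.0, -0.0, 0.0]
ft_force: [0.2, 0.6, 0.9]
opening: -0.0001
```

```bash
python3 -c "
from fit import *
where()
for n,(x,y) in (('side',(240,175)),('top',(220,150))):
    d=cam(n); a=d['frame'][y:y+120,x:x+150,::-1]
    cv2.imwrite('pics/d_%s.png'%n,cv2.resize(a,None,fx=5,fy=5,interpolation=cv2.INTER_CUBIC))
"
```

```text
t 6.25 TCP fix mm [-59.7889  -0.1483 189.2681] tip z 16.268124270521383 yhead-fix deg 0.008400612012934516 tilt [ 0.0004 -0.0001 -1.    ] F [0.2351 0.5718 0.93  ] op -0.00012546207936594287 q [-0.3432  0.167   2.1688  0.0001  0.8054 -1.9672]
```

View pics/d_side.png

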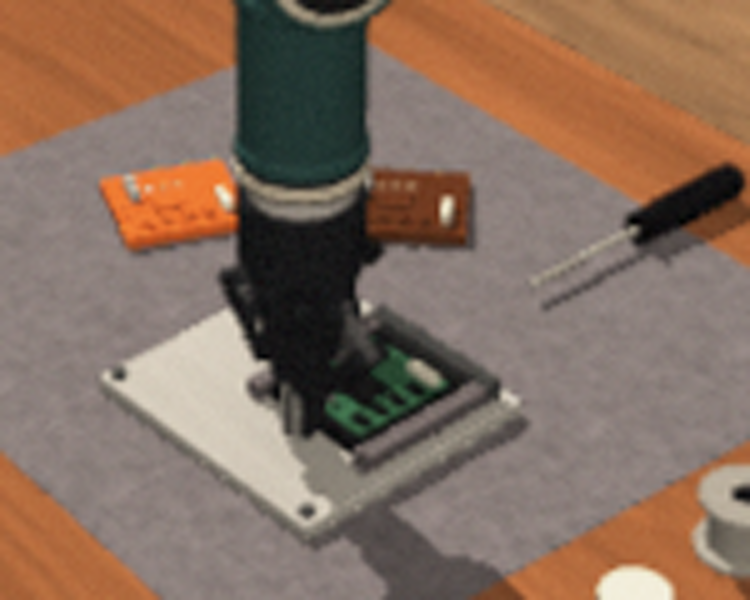

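Carrier (around 380,410 in the zoom) is being pushed between the guides and is nearly at the stop. Continuing in 1 mm steps.

Call:
send_rows(slide=[[-0.1, 0, 0], [-0.1, 0, 0], [0, 0, 0]], turn=[0, 0, 0], fingers=[-1, -1, -1])

```text
time_s: 6.65
tool_pos: [0.4741, -0.1422, 0.1892]
tool_rot: [-0.027, 1.0, -0.0, -0.0]
ft_force: [-0.8, 0.1, 0.1]
opening: 0.0
```

Call:
send_rows(slide=[[-0.1, 0, 0], [-0.1, 0, 0], [0, 0, 0]], turn=[0, 0, 0], fingers=[-1, -1, -1])

```text
time_s: 6.95
tool_pos: [0.4762, -0.1421, 0.1892]
tool_rot: [-0.027, 1.0, -0.0, 0.0]
ft_force: [0.5, -0.5, 0.1]
opening: 0.0001
```

Call:
send_rows(slide=[[-0.1, 0, 0], [-0.1, 0, 0], [0, 0, 0]], turn=[0, 0, 0], fingers=[-1, -1, -1])

```text
time_s: 7.25
tool_pos: [0.4781, -0.142, 0.1891]
tool_rot: [-0.027, 1.0, -0.0, -0.0]
ft_force: [-1.4, -0.0, 0.4]
opening: 0.0
```

Call:
send_rows(slide=[[-0.1, 0, 0], [-0.1, 0, 0], [0, 0, 0]], turn=[0, 0, 0], fingers=[-1, -1, -1])

```text
time_s: 7.55
tool_pos: [0.4788, -0.1419, 0.1889]
tool_rot: [-0.027, 1.0, 0.0, -0.002]
ft_force: [-6.6, -1.5, 5.4]
opening: -0.0
```

Call:
send_rows(slide=[[-0.1, 0, 0], [0, 0, 0], [0, 0, 0]], turn=[0, 0, 0], fingers=[-1, -1, -1])

```text
time_s: 7.85
tool_pos: [0.4792, -0.1419, 0.1887]
tool_rot: [-0.027, 1.0, 0.0, -0.003]
ft_force: [-8.6, -2.2, 6.2]
opening: -0.0002
```

```bash
python3 -c "
from fit import *
where()
for n,(x,y) in (('side',(240,175)),):
    d=cam(n); a=d['frame'][y:y+120,x:x+150,::-1]
    cv2.imwrite('pics/e_%s.png'%n,cv2.resize(a,None,fx=5,fy=5,interpolation=cv2.INTER_CUBIC))
"
```

```text
t 7.85 TCP fix mm [-52.8911  -0.0514 188.722 ] tip z 15.722004936508966 yhead-fix deg 0.04967529529331216 tilt [-0.006   0.0004 -1.    ] F [-8.6331 -2.2205  6.1578] op -0.00023168773408810875 q [-0.3371  0.1807  2.1534 -0.0022  0.8133 -1.9603]
```

View pics/e_side.png

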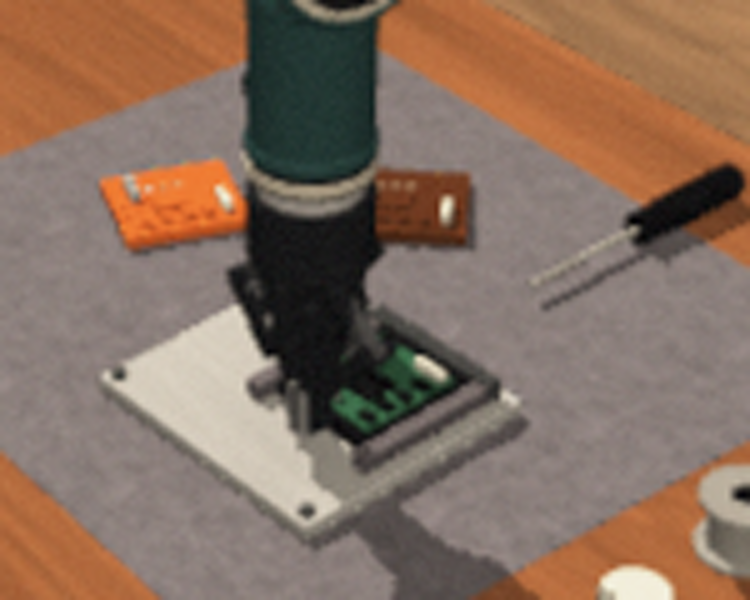

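Call:
send_rows(slide=[[0.5, 0, 0], [1.5, 0, 0], [1, 0, -2], [0, 0, -4], [0, 0, -5], [0, 0, -5], [-2, 4, -4], [-4, 4, 0]], turn=[0, 0, 0, 0, 0, 0, 0, 0], fingers=[-1, -1, -1, -1, -1, -1, -1, -1])

```text
time_s: 8.7
tool_pos: [0.5, -0.0727, 0.3897]
tool_rot: [-0.025, 1.0, -0.002, 0.006]
ft_force: [1.1, -0.6, 0.1]
opening: 0.0004
```

```bash
python3 -c "
from fit import *
where()
for n,(x,y) in (('side',(240,175)),('top',(220,150))):
    d=cam(n); a=d['frame'][y:y+120,x:x+150,::-1]
    cv2.imwrite('pics/f_%s.png'%n,cv2.resize(a,None,fx=5,fy=5,interpolation=cv2.INTER_CUBIC))
    for k in ('carrier','carrier_edge','home','lever_grip'):
        for r in spotter.pinpoint(k,n)[:3]:
            q=plane(d,*r['xy'],{'carrier':.012,'home':.012,'carrier_edge':.017,'lever_grip':.145}[k]); print(n,k,np.round(r['xy'],1),r['conf'],inv(q)*1000)
"
```

```text
t 8.7 TCP fix mm [-28.4353  67.8719 389.6949] tip z 216.69490648763372 yhead-fix deg -0.20198100105709216 tilt [ 0.0124 -0.0028 -0.9999] F [ 1.0583 -0.6102  0.0738] op 0.00040910581357473584 q [-0.1936 -0.0539  1.9815 -0.0004  1.2013 -1.8138]
side carrier [316.7 250.6] 0.83 [16.9869 10.7248 12.    ]
side carrier [260.3 328.6] 0.67 [-315.0021 -132.8263   12.    ]
side carrier [316.2 217.8] 0.66 [143.4948 147.4058  12.    ]
side carrier_edge [308.7 211.2] 0.9 [147.5219 189.9774  17.    ]
side carrier_edge [245.1 334.8] 0.87 [-359.1243 -128.368    17.    ]
side carrier_edge [302.8 259.1] 0.69 [-48.1374   2.8547  17.    ]
side home [311.7 254.1] 0.94 [-6.7507  7.9473 12.    ]
side lever_grip [288.7 196.9] 0.72 [ 20.424  146.0435 145.    ]
top carrier [371.1 321.6] 0.95 [-309.6457 -112.215    12.    ]
top carrier [440.8 166.6] 0.84 [ 125.1769 -352.143    12.    ]
top carrier [270.  156.8] 0.81 [175.2536 151.5476  12.    ]
top carrier_edge [261.5 169.6] 0.96 [135.0307 177.8715  17.    ]
top carrier_edge [231.2 208. ] 0.88 [ 22.4174 269.2946  17.    ]
top carrier_edge [451.1 173.8] 0.73 [ 100.7546 -377.6194   17.    ]
top lever_grip [274.8 195. ] 0.37 [ 27.641  139.7257 145.    ]
```

View pics/f_side.png

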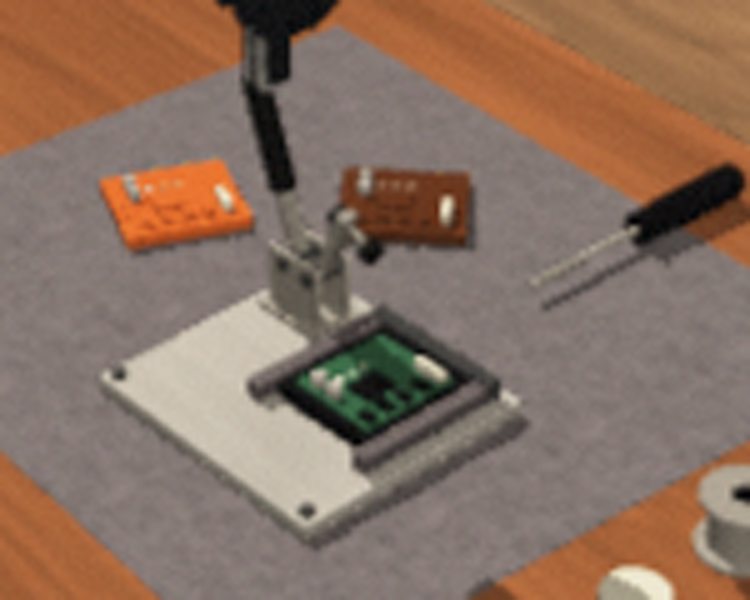

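View pics/f_top.png

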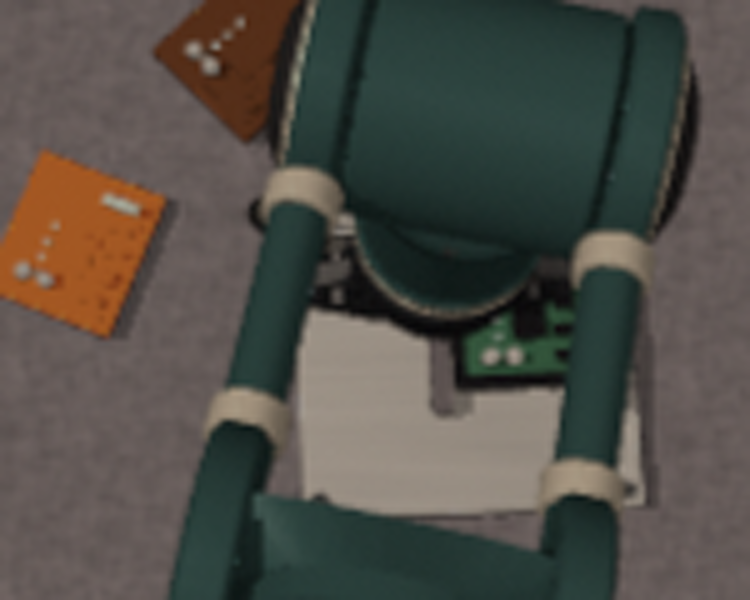

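```bash
python3 -c "
from fit import *
np.set_printoptions(suppress=True,precision=1)
d=cam('side');e=cam('top')
for nm,dd in(('side',d),('top',e)):
  for dx in(0,):
    C=np.array([[-45+dx,40,22],[-45+dx,-40,22],[45+dx,-40,22],[45+dx,40,22]])/1000
    G=np.array([[-58,41.5,24],[-58,53,24],[-58,-41.5,24],[-58,-53,24]])/1000
    E=np.array([[45,-41.5,26],[45,41.5,26]])/1000
    im=cv2.resize(dd['frame'][:,:,::-1],None,fx=8,fy=8,interpolation=cv2.INTER_CUBIC)
    for l,c in((C,(0,0,255)),(G[:2],(255,0,255)),(G[2:],(255,0,255)),(E,(255,255,0))):
        cv2.polylines(im,[((proj(dd,F(P,l))+.5)*8).astype(int)],len(l)>2,c,1)
    x,y=(285,230) if nm=='side' else (295,190)
    cv2.imwrite('pics/g_%s.png'%nm,im[y*8:y*8+400,x*8:x*8+560])
"
```

```text
(no output)
```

View pics/g_side.png

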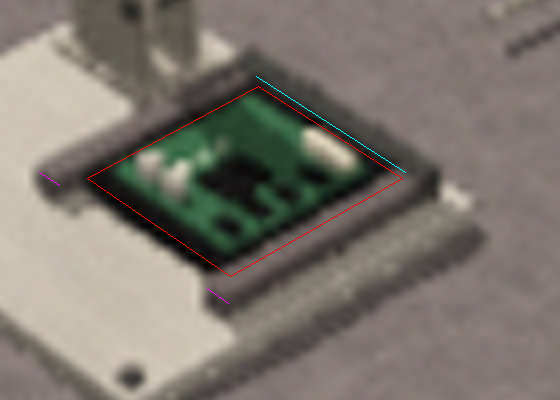

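View pics/g_top.png

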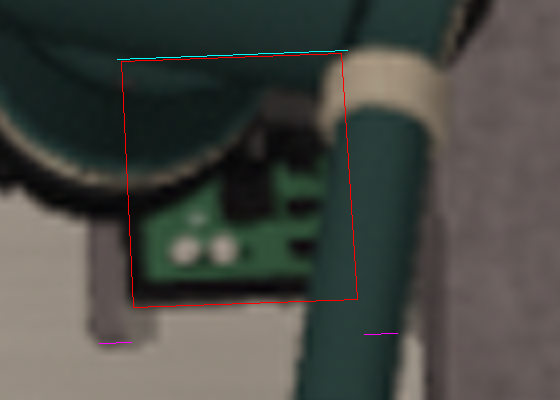

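Call:
send_rows(slide=[[-3, 1.2, 0], [-2.5, 1, 0], [0, 0, 0]], turn=[0, 0, 0], fingers=[-1, -1, -1])

```text
time_s: 9.6
tool_pos: [0.5552, -0.0467, 0.3826]
tool_rot: [-0.027, 1.0, 0.0, 0.001]
ft_force: [-0.4, -0.6, 0.4]
opening: 0.0001
```

```bash
python3 -c "
from fit import *
where()"
```

```text
t 9.6 TCP fix mm [ 28.0305  90.9277 382.6142] tip z 209.61415163927734 yhead-fix deg 0.04198985965611257 tilt [ 0.0017  0.0004 -1.    ] F [-0.4041 -0.6423  0.4289] op 0.00010753191421227386 q [-0.1289  0.0565  1.8843  0.0007  1.1991 -1.7536]
```

Call:
send_rows(slide=[[-0.3, 0, 3], [0, 0, 2.7], [0, 0, 0]], turn=[0, 0, 0], fingers=[-1, -1, -1])

```text
time_s: 9.9
tool_pos: [0.5536, -0.0472, 0.321]
tool_rot: [-0.026, 1.0, 0.001, -0.005]
ft_force: [-1.0, 0.1, -0.2]
opening: 0.0002
```

```bash
python3 -c "
from fit import *
where()
d=cam('side'); a=d['frame'][140:260,225:375,::-1]
cv2.imwrite('pics/h_side.png',cv2.resize(a,None,fx=5,fy=5,interpolation=cv2.INTER_CUBIC))
"
```

```text
t 9.9 TCP fix mm [ 26.4711  90.5525 320.9924] tip z 147.99242550365057 yhead-fix deg -0.012241733443346448 tilt [-0.0092  0.001  -1.    ] F [-1.0297  0.1255 -0.1964] op 0.00022162583104963095 q [-0.1298  0.1107  1.9455 -0.0002  1.0947 -1.7532]
```

View pics/h_side.png

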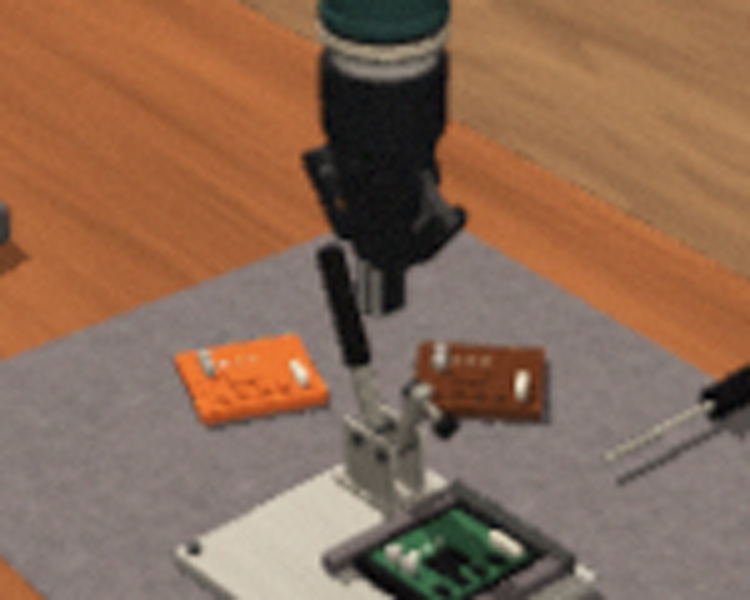

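Call:
send_rows(slide=[[-0.2, 1, -0.4], [0, 1, 0], [0, 0.5, 0], [0, 0, 0]], turn=[0, 0, 0, 0], fingers=[-1, -1, -1, -1])

```text
time_s: 10.35
tool_pos: [0.5571, -0.0209, 0.3308]
tool_rot: [-0.027, 1.0, -0.0, 0.001]
ft_force: [-0.3, -0.4, -0.2]
opening: -0.0001
```

```bash
python3 -c "
from fit import *
where()
d=cam('side'); a=d['frame'][140:260,225:375,::-1]
cv2.imwrite('pics/i_side.png',cv2.resize(a,None,fx=5,fy=5,interpolation=cv2.INTER_CUBIC))
"
```

```text
t 10.35 TCP fix mm [ 31.294  116.6396 330.8192] tip z 157.81922442668315 yhead-fix deg 0.09880374624724197 tilt [ 0.0021 -0.0001 -1.    ] F [-0.303  -0.4341 -0.2476] op -0.00013813744150811645 q [-0.0822  0.1009  1.9368  0.0001  1.1019 -1.7077]
```

View pics/i_side.png

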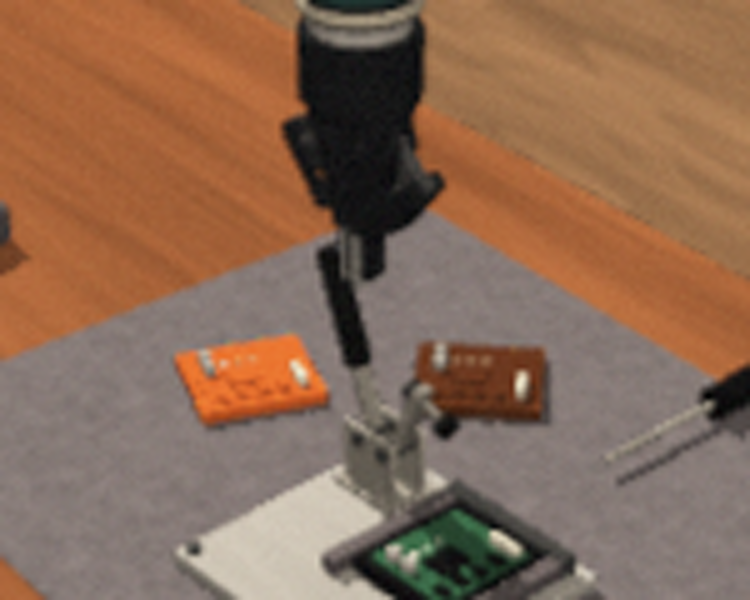

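Call:
send_rows(slide=[[0, 0.9, 0.2], [0, 0.8, 0.3], [0, 0.7, 0.4], [0, 0, 0]], turn=[0, 0, 0, 0], fingers=[-1, -1, -1, -1])

```text
time_s: 10.8
tool_pos: [0.556, 0.0025, 0.3215]
tool_rot: [-0.027, 1.0, -0.001, 0.001]
ft_force: [-0.4, -3.4, 6.1]
opening: 0.0002
```

```bash
python3 -c "
from fit import *
where()
d=cam('side'); a=d['frame'][140:260,225:375,::-1]
cv2.imwrite('pics/j_side.png',cv2.resize(a,None,fx=5,fy=5,interpolation=cv2.INTER_CUBIC))
"
```

```text
t 10.8 TCP fix mm [ 31.474  140.0168 321.4863] tip z 148.48632239046606 yhead-fix deg 0.05892850791930471 tilt [ 0.002  -0.0012 -1.    ] F [-0.4036 -3.4119  6.106 ] op 0.00024338842758609086 q [-0.04    0.1072  1.9483 -0.0012  1.084  -1.6642]
```

View pics/j_side.png

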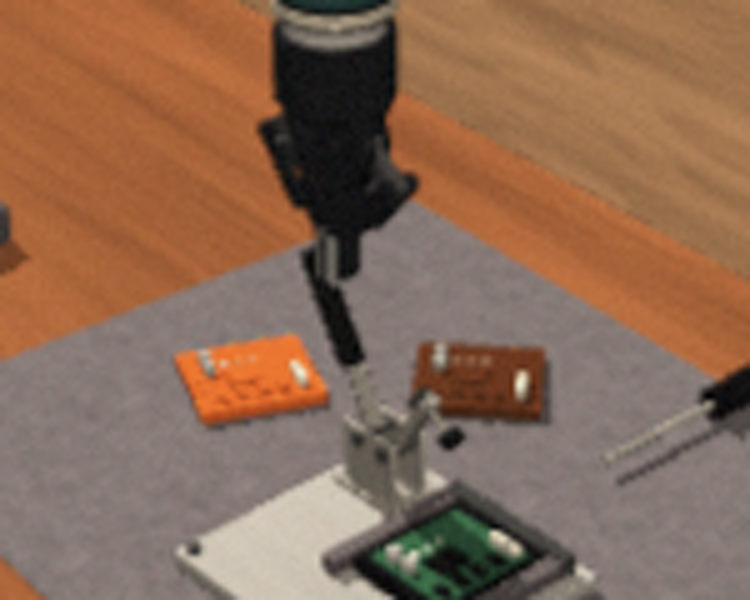

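Call:
send_rows(slide=[[0, 0.9, 0.5], [0, 0.9, 0.7], [0, 0.8, 0.75], [0, 0.75, 0.85], [0, 0, 0]], turn=[0, 0, 0, 0, 0], fingers=[-1, -1, -1, -1, -1])

```text
time_s: 11.35
tool_pos: [0.5542, 0.0366, 0.293]
tool_rot: [-0.027, 1.0, 0.0, 0.001]
ft_force: [1.3, 0.9, 4.2]
opening: 0.0001
```

```bash
python3 -c "
from fit import *
where()
d=cam('side'); a=d['frame'][140:260,225:375,::-1]
cv2.imwrite('pics/k_side.png',cv2.resize(a,None,fx=5,fy=5,interpolation=cv2.INTER_CUBIC))
"
```

```text
t 11.35 TCP fix mm [ 31.4923 174.1622 292.9568] tip z 119.95680505884837 yhead-fix deg 0.04465893089196982 tilt [ 0.0019  0.0005 -1.    ] F [1.2717 0.8578 4.1557] op 0.00013409518259456152 q [ 0.0209  0.1358  1.974   0.0006  1.0298 -1.6039]
```

View pics/k_side.png

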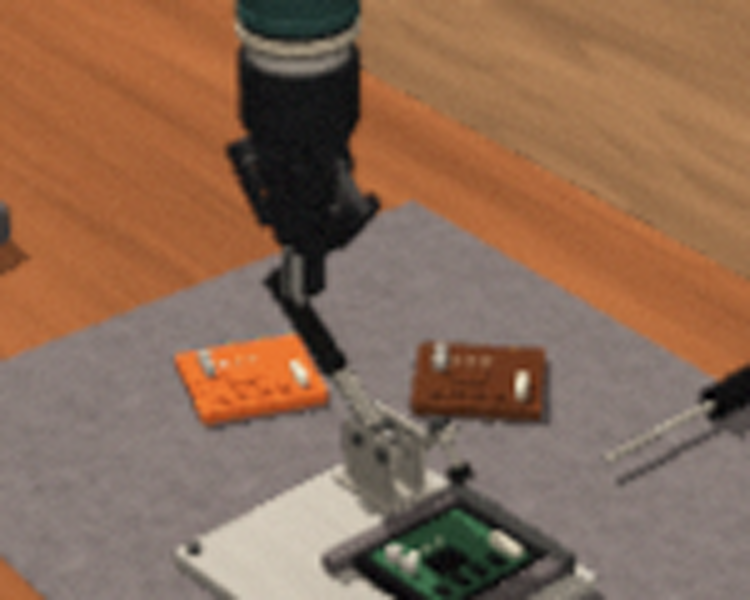

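Call:
send_rows(slide=[[0, 0.6, 0.8], [0, 0.5, 0.9], [0, 0.3, 0.9], [0, 0.2, 0.8], [0, 0, 0]], turn=[0, 0, 0, 0, 0], fingers=[-1, -1, -1, -1, -1])

```text
time_s: 11.9
tool_pos: [0.5516, 0.0517, 0.2561]
tool_rot: [-0.027, 1.0, -0.0, -0.002]
ft_force: [0.2, -0.2, 0.1]
opening: -0.0002
```

```bash
python3 -c "
from fit import *
where()
d=cam('side'); a=d['frame'][160:280,225:375,::-1]
cv2.imwrite('pics/l_side.png',cv2.resize(a,None,fx=5,fy=5,interpolation=cv2.INTER_CUBIC))
"
```

```text
t 11.9 TCP fix mm [ 29.7191 189.3868 256.1306] tip z 83.13056733293524 yhead-fix deg 0.03305588040007024 tilt [-0.0045 -0.0002 -1.    ] F [ 0.2401 -0.2159  0.066 ] op -0.000242153760244651 q [ 0.0485  0.1783  2.0019  0.      0.9658 -1.5759]
```

View pics/l_side.png

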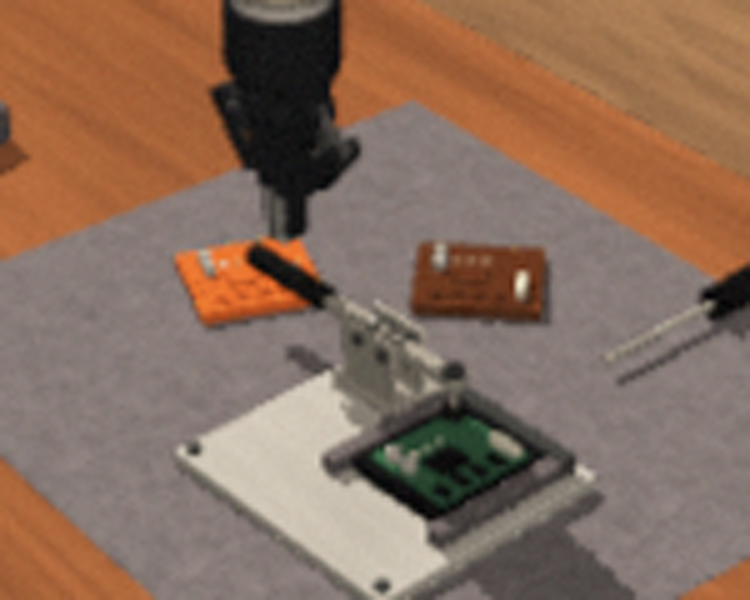

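The lever has snapped level (grip at about 290,270 in the zoom) and the pad is down on the carrier (455,395). Retreating straight up.

Call:
send_rows(slide=[[0, 0, -2], [0, 0, -4], [0, 0, -4], [0, 2, -4], [3, 4, -2], [4, 4, 0], [4, 4, 0], [0, 0, 0]], turn=[0, 0, 0, 0, 0, 0, 0, 0], fingers=[-1, -1, -1, -1, -1, -1, -1, -1])

```text
time_s: 12.75
tool_pos: [0.4442, 0.1764, 0.4174]
tool_rot: [-0.029, 1.0, 0.001, -0.001]
ft_force: [-0.5, 0.4, -0.0]
opening: -0.0002
```

Call:
send_rows(slide=[[0, 4, 0], [0, 4, 0], [0, 4, 0], [0, 0, 0], [0, 0, 0]], turn=[0, 0, 0, 0, 0], fingers=[-1, -1, -1, -1, -1])

```text
time_s: 13.25
tool_pos: [0.4416, 0.2939, 0.4168]
tool_rot: [-0.027, 1.0, -0.001, -0.0]
ft_force: [0.4, 0.5, -0.4]
opening: 0.0002
```

```bash
python3 -c "
from fit import *
where()
for n,(x,y) in (('side',(225,175)),('top',(220,150))):
    d=cam(n); a=d['frame'][y:y+120,x:x+150,::-1]
    cv2.imwrite('pics/m_%s.png'%n,cv2.resize(a,None,fx=5,fy=5,interpolation=cv2.INTER_CUBIC))
    for k in ('carrier','carrier_edge','pad','lever_grip','meter','spool','jar','driver'):
        for r in spotter.pinpoint(k,n)[:3]:
            q=plane(d,*r['xy'],{'carrier':.012,'pad':.031,'carrier_edge':.017,'lever_grip':.052}.get(k,0));print(n,k,np.round(r['xy'],1),round(r['conf'],2),np.round(inv(q)*1000))
"
```

```text
t 13.25 TCP fix mm [-67.3145 437.0926 416.8   ] tip z 243.79999641146492 yhead-fix deg 0.10062662674033618 tilt [-0.0003 -0.0011 -1.    ] F [ 0.449   0.5299 -0.3698] op 0.0001788274122640099 q [ 0.5405 -0.018   1.8961 -0.0008  1.2643 -1.0848]
side carrier [276.4 216.2] 0.85 [ 48. 246.  12.]
side carrier [311.8 252. ] 0.73 [ 1. 16. 12.]
side carrier [259.6 328.9] 0.72 [-317. -132.   12.]
side carrier_edge [243.  332.4] 0.83 [-358. -118.   17.]
side carrier_edge [302.7 261.3] 0.82 [-55.  -5.  17.]
side carrier_edge [309.  213.7] 0.78 [137. 177.  17.]
side pad [314.4 245.3] 0.39 [13. 17. 31.]
side pad [311.3 257. ] 0.39 [-34. -20.  31.]
side lever_grip [386.  282.6] 0.65 [  22. -256.   52.]
side lever_grip [275.7 212.1] 0.56 [ 24. 219.  52.]
side lever_grip [362.3 308.7] 0.23 [-100. -281.   52.]
side meter [207.4 193.2] 0.71 [-36. 561.   0.]
side spool [390.  281.2] 0.78 [  86. -223.    0.]
side jar [359.6 310.1] 0.69 [ -67. -245.   -0.]
side driver [367.6 223.4] 0.65 [263.  19.  -0.]
top carrier [373.3 316.9] 0.94 [-297. -119.   12.]
top carrier [322.9 210.9] 0.93 [ 5.  3. 12.]
top carrier [268.5 159.8] 0.75 [166. 156.  12.]
top carrier_edge [321.5 226.8] 0.67 [-42.  10.  17.]
top carrier_edge [376.4 341.3] 0.64 [-361. -121.   17.]
top carrier_edge [451.3 174.1] 0.64 [ 100. -378.   17.]
top lever_grip [251.2 200.5] 0.51 [ 35. 208.  52.]
top lever_grip [411.9 225.3] 0.46 [ -52. -237.   52.]
top meter [131.1 230.7] 0.75 [-31. 567.   0.]
top spool [412.3 224.6] 0.39 [ -43. -255.    0.]
top jar [409.  225.6] 0.82 [ -45. -245.    0.]
top driver [316.  128.6] 0.7 [264.   8.   0.]
```

View pics/m_side.png

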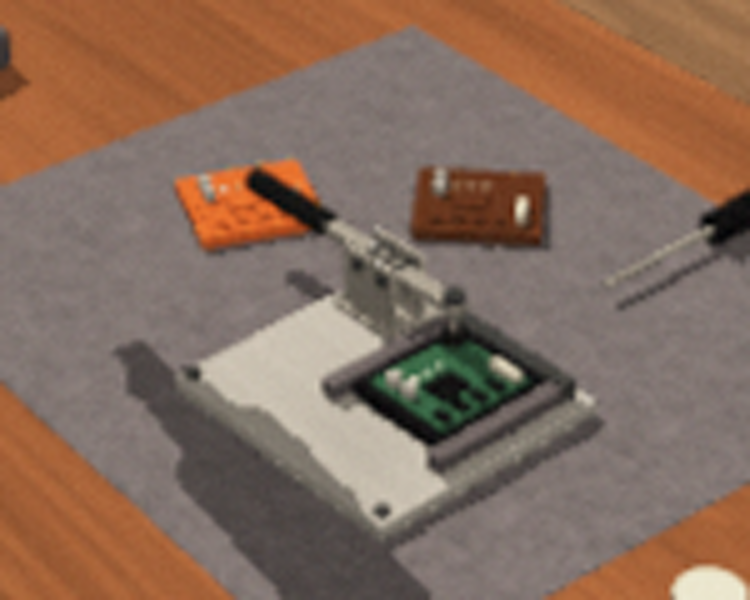

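View pics/m_top.png

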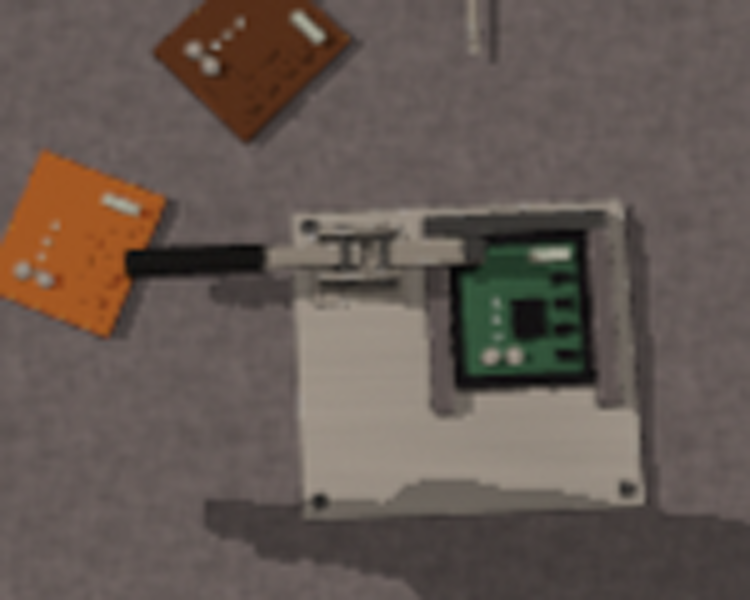

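The carrier sits against the stop (top edge at about row 235 in the zoom). The lever is level along +y (130–265, 260) and the pad is down on the board (475,250). The arm is clear, so I'm handing in.

```bash
python3 -c "
from plant import order
print(order.hand_in())"
```

```text
the job is handed in; nothing more can be done
None
```

I pushed the carrier home against the end stop, then pushed the clamp lever past its dead point until it snapped into lock. The job was handed in at about 13 s with the arm clear. `hand_in` gives no verdict, so the outcome rests on the checks below.

**Carrier:** I pushed with shut fingertips along the guides until the force rose to about 8.6 N, then backed off. Pictures taken before and after locking show it against the end stop.

**Lever and pad:** I pushed along the lever's arc, feeling about 7 N at most. The contact force then fell to nothing, and both cameras show the lever level and the pad down on the carrier.

**Bystanders:** The arm never went near them. In the last pictures the meter, jar and screwdriver show no visible shift.

**Checks that disagreed or could not be made:**
- **Fixture pose:** my fit is about 2 mm off along x. The top camera's network put the carrier 5 mm past home, which the stop rules out. The side camera's put it at 1 mm along the guides but 16 mm across them, which the guides rule out.
- **Network mislabels:** the final top-camera check for the spool returned the jar's position. The side camera found the spool roughly where it started.
- **Pad force:** this could not be measured, so it is judged only from the locked clamp in the pictures.

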